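# Clamp a square-ended drive shaft in the quick-action vise

### The job

Clamp the square-ended drive shaft upright in the blue quick-action vise: swing the red-knobbed lever to open the jaws all the way, turn the shaft so that two flats of its square end are parallel to the jaws, and stand it on the vise bed midway along the open jaws. Then swing the lever back until the jaws grip the square firmly, and let go; do not tip the shaft over, and leave the round-ended shaft and the other things on the bench where they are.

Things in the scene. Friction and masses are not known exactly. Their poses are not given: they have to be found in the camera images.
- square_shaft: The shaft to clamp, upright on the bench. Brass-coloured square end at the bottom, 46 x 46 mm, 45 mm high; above it a round steel shaft, 30 mm diameter, up to 125 mm above the underside (grip it here, any way round). 0.4 to 0.85 kg. Origin: centre of the underside; z up along the shaft; x and y are the normals of the square's flats.
- round_shaft: A look-alike standing upright near it: the lower end is round, 46 mm diameter, 45 mm high, with the same 30 mm shaft, 125 mm high in all. Not wanted; leave it standing. Origin: centre of the underside.
- vise: Blue vise fixed to the bench. Origin: on the bench under the axis of a clamped square end. x runs along the jaws (100 mm long), y across them, z up. Bed: flat, 25 mm above the bench. Fixed jaw: steel face at y = +23 mm, back at +61 mm, top 65 mm above the bench. The sliding jaw, a 58 mm high tower and the lever (to about -215 mm) lie on the -y side. Foot 150 mm along x.
- jaw: Sliding steel-faced jaw, moved by the lever only. Its face is at vise y = -(19 mm + 9.09 mm x lever angle): the gap is 52 mm with the lever fully open, 42 mm at 0. Top 64 mm above the bench. Origin: foot of the middle of its face, 25.5 mm above the bench; axes as the vise's.
- lever (a joint): Vise lever, 0 to 1.1 rad, growing anticlockwise from above. 1.1: jaws fully open (knob towards vise +x); 0: knob towards vise -x. Starts partly closed, gap too narrow for the square end, which the jaws later meet near 0.44 rad; there it stops firmly. Stays where it is left; about 4 N at the knob moves it, 8 to 15 N towards 0 clamps well.
- gap_middle (a point): Point on the vise bed (25 mm above the bench) at the middle of the fully open gap: vise x = 0, y = -3 mm. Fixed to the vise.
- lever_knob (a point): Centre of the top of the lever's upright red round knob, 115 mm above the bench; the knob is 24 mm in diameter and 45 mm tall, standing on a steel arm whose top is 70 mm above the bench. The knob travels on a horizontal arc of 85 mm radius about lever_pivot.
- lever_pivot (a point): Point on the lever's vertical pivot axis, at vise x = 0, y = -115 mm, 59 mm above the bench. Seen in the vise frame the knob lies from it in the direction (sin(a), -cos(a)) with a = lever angle - 0.55 rad.
- pulley: Aluminium belt pulley lying flat, 90 mm diameter, 42 mm high; bystander. Origin: centre of the underside.
- grease_can: Green can, 70 mm diameter, 100 mm high; bystander. Origin: centre of the underside.
- bearing: Steel bearing ring lying flat, 80 mm outside, 18 mm high; bystander. Origin: centre of the underside.
- wrench: Steel wrench about 180 mm long lying on the bench; bystander. Origin: near its middle.
- screwdriver: Red-handled screwdriver about 200 mm long lying on the bench; bystander. Origin: near its middle.
- hammer: Wood-handled hammer about 260 mm long lying on the bench; bystander. Origin: near its middle.
Things that resemble listed ones, but are neither listed nor needed, are in the scene too. Leave any orange or pink look-alike of the square_shaft alone.

How it is judged:
On the way, in this order (a step that is already met when the one before it is completed fails the run):
1. The lever has been swung to open the jaws all the way (above 1.0 rad) (value of joint lever above 1 rad), for 0.2 s.
2. Jaws still open (lever above 0.9), the square end stands upright on the bed (within 3 mm) between them, within 30 mm of their middle, flats within 0.12 rad of square to the jaws (value of joint lever above 0.9 rad and x of square_shaft in the frame of vise between -0.03 and 0.03 m and y of square_shaft in the frame of vise between -0.01 and 0.004 m and z of square_shaft in the frame of vise between 0.022 and 0.028 m and angle between square_shaft's own z axis and vertical below 0.08 rad and (angle between the x axis of square_shaft and the x axis of vise, either way round below 0.12 rad or angle between the x axis of square_shaft and the x axis of vise, either way round above 1.4508 rad)), for 0.2 s.
At the end, for the whole second after the job is handed in: The square end is on the vise bed (underside within about 3 mm), within 32 mm of the middle of the jaws' length and 3 mm of its clamped place across them, upright within 0.06 rad, flats within 0.05 rad of square to the jaws, held by the sliding jaw with more than 6 N; shaft and lever at rest (x of square_shaft in the frame of vise between -0.032 and 0.032 m and y of square_shaft in the frame of vise between -0.003 and 0.003 m and z of square_shaft in the frame of vise between 0.022 and 0.029 m and angle between square_shaft's own z axis and vertical below 0.06 rad and (angle between the x axis of square_shaft and the x axis of vise, either way round below 0.05 rad or angle between the x axis of square_shaft and the x axis of vise, either way round above 1.5208 rad) and contact force between jaw and square_shaft above 6 N and velocity of joint lever between -0.05 and 0.05 rad/s and linear speed of square_shaft below 0.02 m/s); the robot touches nothing.
It fails at once if The square-ended shaft is tipped by more than 0.5 rad (angle between square_shaft's own z axis and vertical above 0.5 rad).
It fails at once if The round-ended shaft or another bystander is moved by more than 25 mm, or the round-ended shaft is tipped (distance of any of round_shaft, pulley, grease_can, bearing, wrench, screwdriver, hammer from where it was at the start of the episode above 0.025 m or angle between round_shaft's own z axis and vertical above 0.4 rad).
It also fails if it takes over 58 s, if anything falls off the work surface, if the arm or the gripper's body presses on something with over 40 N, if the wrist force passes 120 N, or if a joint passes its speed limit or range.

### The arm

A 6-joint arm with a two-finger parallel gripper is mounted at the origin on the work surface. World frame = base frame: x ahead of the robot, y to its left, z up, the work surface at z = 0. Lengths are in m, angles in rad, forces in N, time in s.
With the tool pointing down it reaches from about 0.35 to 0.85 m from the base axis. Payload 8.1 kg.
Tool frame: the origin (TCP) lies midway between the tips of the shut fingers; the grasp point (between the pads) lies robot.grasp_offset behind it (robot.grasp_offset is the distance from the TCP to the grasp point, in m); z points along the fingers, y is the direction in which the jaws open and shut (so a half turn about z gives the same grasp; the last joint's range is limited). The gripper opens to 93 mm and grips with 3 to 60 N. Pads are 15 mm wide; open, the fingers measure 128 mm over their backs; the gripper's body (75 mm by 188 mm) begins 65 mm behind the grasp point.
Start: joints at [-1.257, 0.13, 1.488, -0, 1.523, -0.085], TCP at [0.233, -0.553, 0.219] pointing down, gripper open.
Joint ranges: [-2.96, 2.96], [-0.89, 2.26], [0.02, 2.5], [-1.34, 4.48], [0, 2.73], [-2.66, 2.66]. Speed limits (rad/s): [2.39, 2.39, 2.79, 3.14, 3.14, 3.14].

### API

Orientations are given as a rotation vector (axis times angle).
In Python, from plant import robot gives the robot as it stands.
- The arm moves only by the shell command python3 -m handwheel 'ROWS' [OPENING] [FORCE]. ROWS is text: rows parted by semicolons, each of 6 numbers parted by spaces: the shift along the world's x, y, z each as a share of 0.3 m, from -1 to 1, then the turn, a rotation vector about the world's x, y, z each as a share of 45 degrees, from -1 to 1. A call has 1 to 5 rows; each row is the pose to reach, as a shift and turn from the pose commanded when the call began; what a row does not reach only later rows make up. A row lasts 1/10 s, in which the tool goes at most 50 mm and 8.59 degrees, less where a joint would pass 70% of its speed; a pose out of reach is approached as far as the arm can. A call with a number of a shift or a turn outside -1 to 1 is refused whole. A call with a gripper value outside its range is refused whole. OPENING is the closure, from -1 (fully open) to 1 (shut), set as the call begins (- or left out, the last holds). The fingers move at their own pace and stop on an object; FORCE is the grip in N (left out, the last holds). Time passes only in rows, so rows that repeat a pose let the fingers close. It gives the time, the measured TCP pose, the force and the opening at its end, in the units of the state.
- robot.read_state(): the state, without advancing time (a new reading comes with each control period).
- robot.read_camera(name): name is "scene" or "top"; returns (picture, depth): 420x560x3 uint8, red, green, blue; 420x560 float32, m along the optical axis (not along the pixel's ray), 0 where there is no reading.
- robot.camera_model(name): a dict with "camera_matrix" (3x3 intrinsics, pixels), "pose" (4x4, takes a point from camera to world coordinates). Camera axes: x right, y down, z forward; pixel columns grow to the right and rows downward; lengths in m; the calibration is good to about 2 mm. A picture is of the moment at which its call begins. camera_model takes no time and is no camera call.
- robot.close_job(): hands the job in, once; it reports no verdict.
Trained networks look in the newest picture that a camera, given by its name, has taken for a name from the list of things; names that differ only in an ending like _2 or _b are one class to them, and where a whole thing is asked for, a point or a joint stands for the part that bears it (a point fixed in the world has none). Each returns a list of dicts, best first, with "conf" (0 to 1); they miss things now and then, are a little off and sometimes report something else, mostly with a low value. They report only what shows in the picture. A call takes as long as a camera call. They do not tell look-alikes from the thing itself.
- robot.look_for(camera, query): "rect" ([centre column, centre row, width, height] in pixels, round what is visible of it).
- robot.silhouettes(camera, query): "pixels" (420x560 bool, what is visible of it) and "rect" ([centre column, centre row, width, height] in pixels, round what is visible of it).
- robot.tip_of(camera, query): "at" ([row, column] in pixels: a listed point, or the origin of a listed thing).
The state is a dict: "t": time; "q": joint angles; "dq": joint speeds; "joint_torque": joint torques, N m; "tool_pos": TCP position; "orientation": TCP orientation; "force": force on the tool from outside, world axes, zero at the start; "wrist_torque": the same for the moment, N m; "opening": finger opening in m.
Only numpy, scipy, OpenCV 4.12 (cv2) and the standard library are available. Lean on these libraries where they do the work, as an engineer would, in place of code of your own. Each camera call takes 0.05 s, during which the arm holds its last target.

## Working session

There is one attempt and no reset: what is moved stays moved. The work goes in short steps, Python scripts to look and compute and a shell command to move; the robot and the scene stay as the last step left them, time stands still between calls to the robot, and variables do not carry over. Pictures are saved under pics/ and viewed, and the job is handed in when it is done.

```bash
ls; mkdir -p pics
python3 - <<'E'
from plant import robot
import cv2,numpy as np
s=robot.read_state();print(s, robot.grasp_offset)
for n in("scene","top"):
    im,d=robot.read_camera(n);cv2.imwrite(f"pics/{n}0.png",im[:,:,::-1]);np.savez(f"{n}0.npz",im=im,d=d)
    m=robot.camera_model(n);print(n,m)
E
```

```text
pics
{'t': 0.0, 'q': array([-1.25738803e+00,  1.31170096e-01,  1.48926046e+00, -8.71842931e-06,
        1.52298048e+00, -8.53761570e-02]), 'dq': array([ 0.00107046,  0.00189324, -0.00064287,  0.00332945, -0.00207321,
        0.00110479]), 'joint_torque': array([ 6.97919058e-04, -5.59837139e+01, -4.91761172e+01,  7.67963938e-02,
        3.54336679e-02, -2.08049055e-04]), 'tool_pos': array([ 0.23283725, -0.55237483,  0.21759244]), 'orientation': array([-3.07757877e+00, -6.21909685e-01,  3.38355066e-04]), 'force': array([-0.89190333,  1.12627987,  0.53375599]), 'wrist_torque': array([ 0.01821597, -0.01955595,  0.05246401]), 'opening': 0.09273471724149909} 0.0188
scene {'camera_matrix': array([[445.92951878,   0.        , 273.3557163 ],
       [  0.        , 445.92951878, 208.82590922],
       [  0.        ,   0.        ,   1.        ]]), 'pose': array([[-0.1520034 ,  0.53257938, -0.83261886,  1.58187808],
       [ 0.98804408,  0.05991741, -0.14205213,  0.20742364],
       [-0.02576567, -0.84425654, -0.53531956,  0.76356637],
       [ 0.        ,  0.        ,  0.        ,  1.        ]])}
top {'camera_matrix': array([[422.39191178,   0.        , 277.36922695],
       [  0.        , 422.39191178, 207.77255213],
       [  0.        ,   0.        ,   1.        ]]), 'pose': array([[-0.00301627, -0.98933468,  0.14562893,  0.37668346],
       [-0.99994917,  0.00438509,  0.00907926,  0.0290958 ],
       [-0.00962102, -0.14559414, -0.98929762,  1.28430187],
       [ 0.        ,  0.        ,  0.        ,  1.        ]])}
```

View pics/scene0.png

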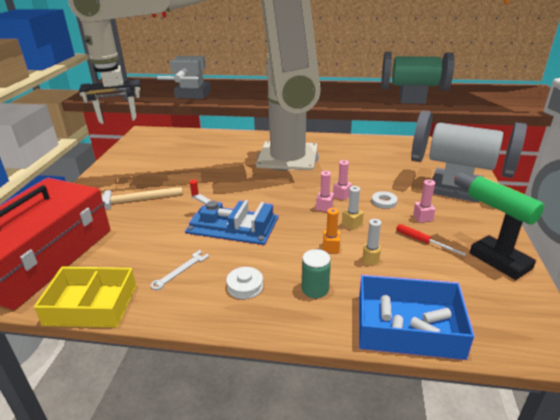

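View pics/top0.png

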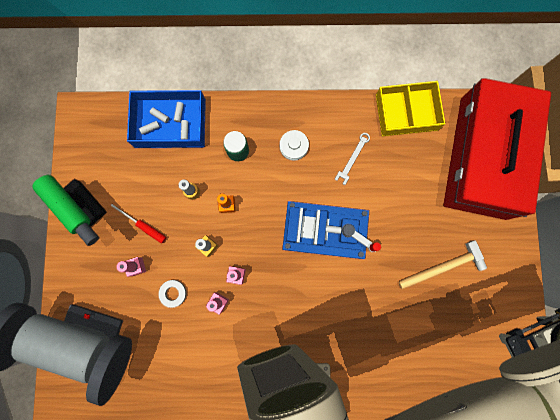

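Candidates for square_shaft (top px): brass/steel at (205,245) and (188,188); orange (226,203); pinks (131,267), (236,275), (217,302). Only the two brass ones can be meant, so I'll crop those.

```bash
cat > h.py <<'E'
import numpy as np,cv2
from plant import robot
def ray(cam,u,v):
    m=robot.camera_model(cam);K=m["camera_matrix"];P=m["pose"]
    d=P[:3,:3]@np.linalg.inv(K)@np.array([u,v,1.]);return P[:3,3],d
def atz(cam,u,v,z):
    o,d=ray(cam,u,v);return o+d*(z-o[2])/d[2]
def proj(cam,p):
    m=robot.camera_model(cam);K=m["camera_matrix"];P=m["pose"]
    p=np.atleast_2d(p);c=(p-P[:3,3])@P[:3,:3];u=c@K.T;return u[:,:2]/u[:,2:]
def cloud(cam,d):
    m=robot.camera_model(cam);K=m["camera_matrix"];P=m["pose"]
    v,u=np.indices(d.shape);r=np.stack([(u-K[0,2])/K[0,0],(v-K[1,2])/K[1,1],np.ones_like(d)],-1)*d[...,None]
    return r@P[:3,:3].T+P[:3,3]
E
python3 - <<'E'
from h import *
T=np.load("top0.npz")["im"];S=np.load("scene0.npz")["im"]
def c(im,u,v,r,s=400):return cv2.resize(im[v-r:v+r,u-r:u+r],(s,s),interpolation=cv2.INTER_CUBIC)
a=np.hstack([c(T,197,216,46,380),c(T,326,230,52,380)]);
b=np.hstack([c(S,362,225,48,380),c(S,233,215,48,380)])
cv2.imwrite("pics/crop0.png",cv2.resize(np.vstack([a,b]),(600,600))[:,:,::-1])
for cam in("top","scene"):
    for q in("square_shaft","round_shaft"):
        print(cam,q,[(np.round(r["rect"]),round(r["conf"],2)) for r in robot.look_for(cam,q)])
    for q in("vise","lever_knob","gap_middle","lever_pivot","jaw","square_shaft"):
        print(cam,q,[(np.round(r["at"],1),round(r["conf"],2)) for r in robot.tip_of(cam,q)])
E
```

```text
top square_shaft [(array([206., 247.,  25.,  23.]), 0.78), (array([238., 276.,  19.,  20.]), 0.72), (array([217., 304.,  22.,  20.]), 0.7), (array([226., 201.,  16.,  21.]), 0.67), (array([139., 223.,  53.,  43.]), 0.64), (array([131., 266.,  29.,  21.]), 0.59)]
top round_shaft [(array([189., 189.,  19.,  19.]), 0.66)]
top vise [(array([225.9, 304.8]), 0.62)]
top lever_knob [(array([242.3, 377.7]), 0.53)]
top gap_middle [(array([226.3, 305.8]), 0.79)]
top lever_pivot [(array([228.9, 346.8]), 0.83)]
top jaw [(array([229.3, 313.7]), 0.61), (array([244.7, 207.9]), 0.61)]
top square_shaft [(array([271.1, 132.3]), 0.88), (array([271.9, 237.7]), 0.78), (array([248.1, 204.3]), 0.74), (array([302.2, 218.4]), 0.7), (array([203.6, 227.6]), 0.51)]
scene square_shaft [(array([330., 230.,  19.,  47.]), 0.87), (array([326., 193.,  18.,  44.]), 0.83), (array([345., 178.,  20.,  37.]), 0.72), (array([426., 200.,  24.,  39.]), 0.71), (array([352., 206.,  23.,  45.]), 0.56), (array([385., 199.,  22.,  15.]), 0.18)]
scene round_shaft [(array([371., 242.,  21.,  41.]), 0.95)]
scene vise [(array([229.6, 247.7]), 0.79), (array([225.6, 351.1]), 0.18)]
scene lever_knob [(array([184.3, 191.3]), 0.56)]
scene gap_middle [(array([217.6, 251.1]), 0.61)]
scene lever_pivot [(array([205.9, 211. ]), 0.6)]
scene jaw [(array([220., 242.]), 0.6), (array([228., 353.]), 0.39)]
scene square_shaft [(array([207. , 327.1]), 0.96), (array([248.3, 329.1]), 0.85), (array([221. , 420.4]), 0.83), (array([194.2, 342.3]), 0.63), (array([221.2, 353.4]), 0.61)]
```

View pics/crop0.png

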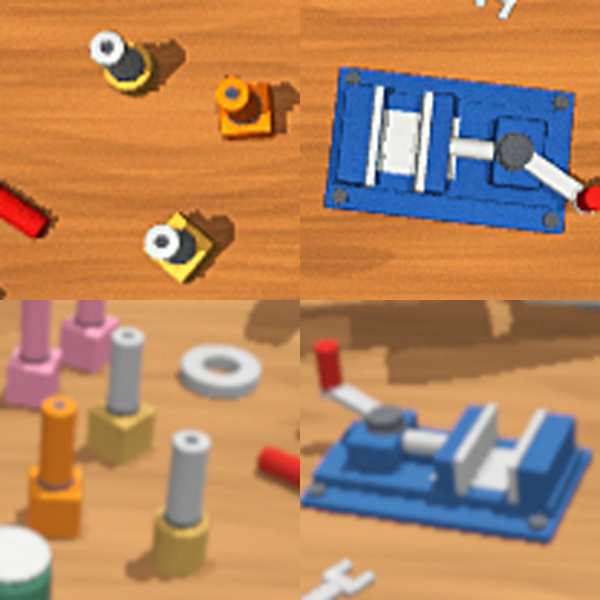

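```bash
cat > meas.py <<'E'
from h import *
from scipy.optimize import minimize
def hull(pts,shape):
    m=np.zeros(shape,np.uint8);cv2.fillConvexPoly(m,cv2.convexHull(pts.astype(np.float32)*8).astype(np.int32),1,shift=3);return m
def boxp(hx,hy,z0,z1):return np.array([[a,b,c] for a in(-hx,hx) for b in(-hy,hy) for c in(z0,z1)])
t=np.linspace(0,2*np.pi,33)[:-1]
def cyl(r,z0,z1):return np.array([[r*np.cos(a),r*np.sin(a),z] for a in t for z in(z0,z1)])
def shaftmask(cam,x,y,yaw,z=0):
    c,s=np.cos(yaw),np.sin(yaw);R=np.array([[c,-s,0],[s,c,0],[0,0,1]])
    m=np.zeros((420,560),np.uint8)
    for p in(boxp(.023,.023,0,.045),cyl(.015,.045,.125)):
        m|=hull(proj(cam,p@R.T+[x,y,z]),m.shape)
    return m
E
python3 - <<'E'
from meas import *
masks={}
for cam,c in(("top",(206,246)),("scene",(353,207))):
    for r in robot.silhouettes(cam,"square_shaft"):
        if np.hypot(r["rect"][0]-c[0],r["rect"][1]-c[1])<9: masks[cam]=r["pixels"];print(cam,r["rect"],r["conf"],r["pixels"].sum());break
np.savez("m.npz",**masks)
p0=atz("top",205,247,.03)
def iou(p,cams=masks):
    return -np.mean([(lambda a,b:(a&b).sum()/(a|b).sum())(shaftmask(c,*p)>0,masks[c]) for c in cams])
best=[]
for yaw in np.arange(-.78,.79,.13):
    r=minimize(iou,[p0[0],p0[1],yaw],method="Nelder-Mead",options=dict(initial_simplex=[[p0[0]+a,p0[1]+b,yaw+g] for a,b,g in((0,0,0),(.01,0,.05),(0,.01,-.05),(-.007,-.007,.1))]))
    best.append((r.fun,*np.round(r.x,4)))
best.sort();print(best[:6])
im,d=robot.read_camera("top")
C=cloud("top",d)
h=C[...,2]
sub=h[195:265,275:385]
cv2.imwrite("pics/h.png",cv2.resize(np.clip(sub/.12*255,0,255).astype(np.uint8),(770,490),interpolation=cv2.INTER_NEAREST))
for lo,hi in((.06,.07),(.005,.018),(.045,.056)):
    m=(h>lo)&(h<hi);m[:, :275]=0;m[:,385:]=0;m[:195]=0;m[265:]=0
    n,l,st,ce=cv2.connectedComponentsWithStats(m.astype(np.uint8))
    for i in range(1,n):
        if st[i,4]>60:
            P=C[l==i];print(lo,st[i],P.mean(0).round(4),cv2.minAreaRect(P[:,:2].astype(np.float32)*1000))
E
```

```text
top [206.9, 246.2, 25.8, 22.7] 0.87 320
scene [352.6, 208.3, 22.8, 41.7] 0.78 584Traceback (most recent call last):
  File "<stdin>", line 12, in <module>
    res = _minimize_neldermead(fun, x0, args, callback, bounds=bounds,
                               **options)
    fsim[j] = func(sim[j])
              ~~~~^^^^^^^^
    fx = function(np.copy(x), *(wrapper_args + args))
  File "<stdin>", line 9, in iou
  File "meas.py", line 12, in shaftmask
    m|=hull(proj(cam,p@R.T+[x,y,z]),m.shape)
            ~~~~^^^^^^^^^^^^^^^^^^^
  File "h.py", line 9, in proj
    m=robot.camera_model(cam);K=m["camera_matrix"];P=m["pose"]
ValueError: time passes only in moves, steps and waits
```

```bash
python3 - <<'E'
from plant import robot
import pickle
pickle.dump({n:{k:v for k,v in robot.camera_model(n).items()} for n in("top","scene")},open("cm.pkl","wb"))
im,d=robot.read_camera("top")
import numpy as np;np.savez("top1.npz",im=im,d=d);print(robot.read_state()["t"])
E
sed -i 's/robot.camera_model(cam)/CM[cam]/; 1a import pickle\nCM=pickle.load(open("cm.pkl","rb"))' h.py
cat > fit.py <<'E'
from meas import *
def fit(masks,p0,z=0):
    def iou(p):
        return -np.mean([(lambda a,b:(a&b).sum()/(a|b).sum())(shaftmask(c,*p,z)>0,masks[c]) for c in masks])
    best=[]
    for yaw in np.arange(-.78,.79,.13):
        r=minimize(iou,[p0[0],p0[1],yaw],method="Nelder-Mead",options=dict(initial_simplex=[[p0[0]+a,p0[1]+b,yaw+g] for a,b,g in((0,0,0),(.01,0,.05),(0,.01,-.05),(-.007,-.007,.1))]))
        best.append((round(r.fun,4),*np.round(r.x,4)))
    best.sort();return best
E
python3 - <<'E'
from fit import *
masks=dict(np.load("m.npz"))
for b in fit(masks,atz("top",205,247,.03))[:6]:print(b)
d=np.load("top1.npz")["d"]
C=cloud("top",d)
h=C[...,2]
sub=h[195:265,275:385]
cv2.imwrite("pics/h.png",cv2.resize(np.clip(sub/.12*255,0,255).astype(np.uint8),(770,490),interpolation=cv2.INTER_NEAREST))
for lo,hi in((.06,.072),(.005,.018),(.045,.056)):
    m=(h>lo)&(h<hi);m[:, :275]=0;m[:,385:]=0;m[:195]=0;m[265:]=0
    n,l,st,ce=cv2.connectedComponentsWithStats(m.astype(np.uint8))
    for i in range(1,n):
        if st[i,4]>40:
            P=C[l==i];print(lo,st[i],P.mean(0).round(4),cv2.minAreaRect(P[:,:2].astype(np.float32)*1000))
E
```

```text
1.05
(np.float64(-0.8873), np.float64(0.4506), np.float64(0.2522), np.float64(-0.733))
(np.float64(-0.8873), np.float64(0.4509), np.float64(0.2519), np.float64(0.8363))
(np.float64(-0.8758), np.float64(0.4505), np.float64(0.2517), np.float64(0.7042))
(np.float64(-0.8729), np.float64(0.4504), np.float64(0.2514), np.float64(-0.5874))
(np.float64(-0.8622), np.float64(0.4507), np.float64(0.2518), np.float64(-0.4582))
(np.float64(-0.8581), np.float64(0.4502), np.float64(0.2517), np.float64(0.5778))
0.06 [287 207  16  35 432] [ 0.5086 -0.0089  0.0647] ((509.294189453125, -9.010440826416016), (38.016849517822266, 99.96429443359375), 83.26769256591797)
0.06 [314 210  13  35 299] [ 0.499  -0.084   0.0633] ((500.3231506347656, -84.60999298095703), (30.064130783081055, 99.3519058227539), 83.2176513671875)
0.06 [342 222  33  30 223] [ 0.475  -0.1873  0.0681] ((472.7168884277344, -197.86593627929688), (111.57420349121094, 39.04859161376953), 57.2512321472168)
0.005 [ 283  201   86   58 1289] [ 0.492  -0.1017  0.0117] ((498.3333740234375, -104.71792602539062), (253.1266632080078, 154.86427307128906), 82.1959228515625)
0.045 [325 218  25  15 117] [ 0.4985 -0.1281  0.0516] ((500.8835754394531, -133.8957061767578), (34.282684326171875, 75.41180419921875), 21.955331802368164)
```

View pics/h.png

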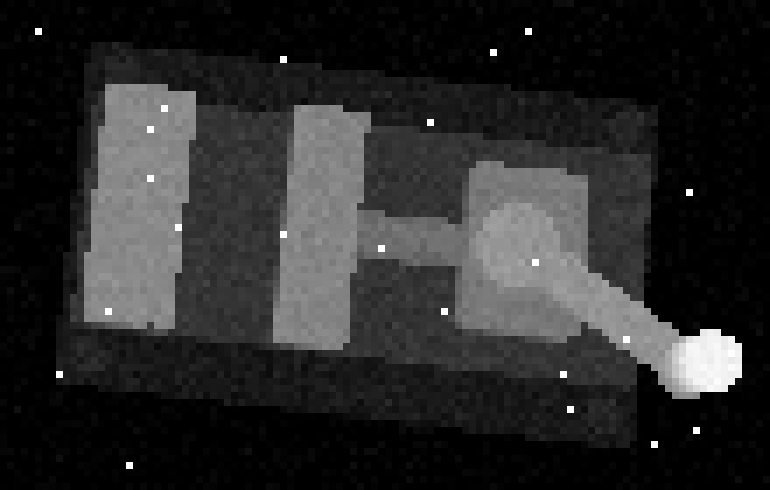

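Run:
```python
from h import *
d=np.load("top1.npz")["d"];C=cloud("top",d)
m=(C[...,2]>.1)&(C[...,2]<.13);m[:,:360]=0;m[:,390:]=0;m[:225]=0;m[:265]&=True;m[265:]=0
P=C[m];k=np.median(P,0);print(k,m.sum(),P[:,2].mean(),cv2.minEnclosingCircle(P[:,:2].astype(np.float32)))
print(atz("top",377.7,242.3,.115),atz("scene",191.3,184.3,.115))
yaw=-.118;R=np.array([[np.cos(yaw),-np.sin(yaw)],[np.sin(yaw),np.cos(yaw)]])
o=np.array([.5044,-.0507]);pv=o+R@[0,-.115]
v=R.T@(k[:2]-pv);print(pv,np.hypot(*v),np.arctan2(v[0],-v[1])+.55)
for a in(0,.2,.44,1.1):
    print(a,pv+.085*R@[np.sin(a-.55),-np.cos(a-.55)])
```

```text
[ 0.4412232  -0.23185694  0.11395707] 67 0.11302863920255753 ((0.44118207693099976, -0.23321449756622314), 0.011756373569369316)
[ 0.45130743 -0.23667291  0.115     ] [ 0.46472116 -0.23084143  0.115     ]
[ 0.49086147 -0.1649003 ] 0.08334956289557868 0.030058250700470968
0 [ 0.43821102 -0.23163057]
0.2 [ 0.45251778 -0.24076044]
0.44 [ 0.47164894 -0.24770053]
1.1 [ 0.52644994 -0.24209136]
```

Square shaft is at top px (205,245); the one at (188,188) has a round base. Lever is at ≈0.03 rad, so first I'll go above the knob (0.441,-0.232), with the jaws opening along vise x.

```bash
python3 -m handwheel '0.087 0.134 0 0 0 0.18; 0.173 0.268 0 0 0 0.36; 0.26 0.402 0 0 0 0.54; 0.347 0.536 0 0 0 0.72; 0.43 0.67 0 0 0 0.9' -1; python3 -m handwheel '0.087 0.134 0 0 0 0.15; 0.173 0.268 0 0 0 0.3; 0.265 0.397 0 0 0 0.44; 0.265 0.397 0 0 0 0.44'
```

```text
t: 1.55
tool_pos: [0.3627, -0.3503, 0.2188]
orientation: [2.669, 1.657, 0.0]
force: [1.0, -0.1, 0.8]
opening: 0.0933
t: 1.95
tool_pos: [0.4441, -0.2282, 0.2189]
orientation: [2.34, 2.096, 0.003]
force: [-0.1, -0.5, -0.1]
opening: 0.093
```

```bash
python3 -m handwheel '-0.01 -0.013 -0.16 0 0 0; -0.01 -0.013 -0.32 0 0 0; -0.01 -0.013 -0.46 0 0 0; -0.01 -0.013 -0.46 0 0 0'; python3 -m handwheel '0 0 0 0 0 0;0 0 0 0 0 0;0 0 0 0 0 0;0 0 0 0 0 0' 0.4 10; python3 -m handwheel '0 0 0 0 0 0;0 0 0 0 0 0' 0.4 10;  python3 - <<'E'
from h import *
im,d=robot.read_camera("scene");cv2.imwrite("pics/s1.png",cv2.resize(im[130:270,130:310],(720,560))[:,:,::-1])
E
```

```text
t: 2.35
tool_pos: [0.4337, -0.2343, 0.0743]
orientation: [-2.343, -2.076, 0.005]
force: [-1.5, 0.6, -0.4]
opening: 0.0928
t: 2.75
tool_pos: [0.4398, -0.2377, 0.0829]
orientation: [2.348, 2.082, 0.001]
force: [-1.3, 0.7, 0.9]
opening: 0.0654
t: 2.95
tool_pos: [0.4388, -0.2369, 0.0812]
orientation: [2.349, 2.084, 0.0]
force: [-0.3, 0.6, -0.3]
opening: 0.0497
```

View pics/s1.png

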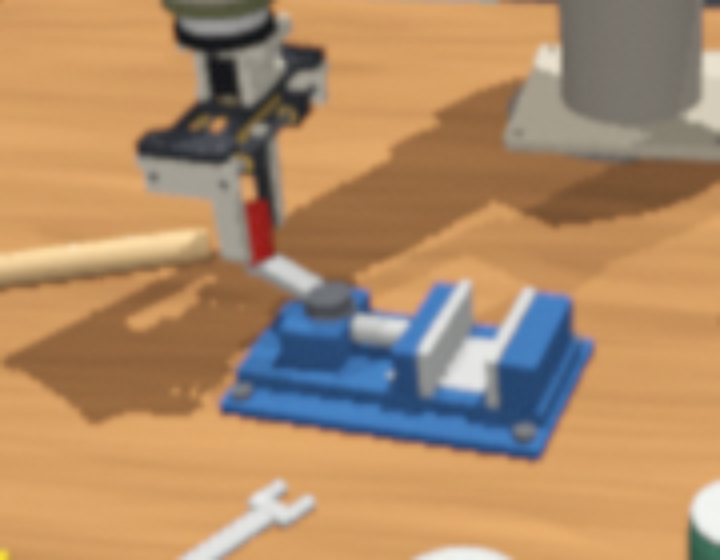

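The red knob is between the fingers (about (260,230) in the crop). I'll finish closing to a loose cage, then swing along the arc.

```bash
python3 -m handwheel '0 0.013 0 0 0 0;0 0.013 0 0 0 0;0 0.013 0 0 0 0;0 0.013 0 0 0 0;0 0.013 0 0 0 0' 0.44 10;  python3 - <<'E'
from h import *
s=robot.read_state();print(s["tool_pos"],s["opening"])
p=s["tool_pos"][:2]
pv=np.array([.4909,-.1649])
yaw=-.118;R=np.array([[np.cos(yaw),-np.sin(yaw)],[np.sin(yaw),np.cos(yaw)]])
for a in np.arange(.0,1.2,.1):
    k=pv+.085*R@[np.sin(a-.55),-np.cos(a-.55)];print(round(a,2),k.round(4),((k-np.array([.439,-.2325]))/.3).round(3))
E
```

```text
t: 3.5
tool_pos: [0.4391, -0.2325, 0.0806]
orientation: [2.35, 2.085, 0.002]
force: [5.1, 2.7, -3.3]
opening: 0.0259
[ 0.43907549 -0.23252074  0.08057769] 0.025907342962761568
0.0 [ 0.4382 -0.2316] [-0.003  0.003]
0.1 [ 0.4452 -0.2366] [ 0.021 -0.014]
0.2 [ 0.4526 -0.2408] [ 0.045 -0.028]
0.3 [ 0.4603 -0.2442] [ 0.071 -0.039]
0.4 [ 0.4684 -0.2469] [ 0.098 -0.048]
0.5 [ 0.4767 -0.2487] [ 0.126 -0.054]
0.6 [ 0.4851 -0.2497] [ 0.154 -0.057]
0.7 [ 0.4936 -0.2499] [ 0.182 -0.058]
0.8 [ 0.5021 -0.2492] [ 0.21  -0.056]
0.9 [ 0.5104 -0.2476] [ 0.238 -0.05 ]
1.0 [ 0.5186 -0.2453] [ 0.265 -0.043]
1.1 [ 0.5265 -0.2421] [ 0.292 -0.032]
```

```bash
python3 -m handwheel '0.021 -0.014 0 0 0 0;0.045 -0.028 0 0 0 0;0.071 -0.039 0 0 0 0;0.098 -0.048 0 0 0 0;0.126 -0.054 0 0 0 0'; python3 -m handwheel '0.028 -0.003 0 0 0 0;0.056 -0.004 0 0 0 0;0.084 -0.002 0 0 0 0;0.112 0.004 0 0 0 0;0.139 0.011 0 0 0 0'
```

```text
t: 4.0
tool_pos: [0.4756, -0.2504, 0.0803]
orientation: [-2.35, -2.083, 0.004]
force: [-4.9, -2.0, 0.9]
opening: 0.0261
t: 4.5
tool_pos: [0.5182, -0.2461, 0.0804]
orientation: [-2.35, -2.084, 0.001]
force: [-4.5, -2.3, 1.0]
opening: 0.0261
```

```bash
python3 -m handwheel '0.015 0.006 0 0 0 0;0.03 0.013 0 0 0 0;0.03 0.013 0 0 0 0'
```

```text
t: 4.8
tool_pos: [0.5269, -0.2416, 0.0805]
orientation: [-2.349, -2.085, 0.002]
force: [-4.3, -2.7, 0.7]
opening: 0.026
```

```bash
python3 -m handwheel '0.01 0.005 0 0 0 0;0.01 0.005 0 0 0 0'
python3 - <<'E'
from h import *
im,d=robot.read_camera("top");C=cloud("top",d);h=C[...,2];cv2.imwrite("pics/t2.png",cv2.resize(im[180:280,260:400],(770,550))[:,:,::-1])
m=(h>.06)&(h<.07);m[:, :275]=0;m[:,340:]=0;m[:195]=0;m[265:]=0
n,l,st,ce=cv2.connectedComponentsWithStats(m.astype(np.uint8))
for i in range(1,n):
    if st[i,4]>40: print(st[i],cv2.minAreaRect(C[l==i][:,:2].astype(np.float32)*1000))
E
```

```text
t: 5.0
tool_pos: [0.5273, -0.2415, 0.0803]
orientation: [-2.348, -2.083, 0.009]
force: [-17.9, -8.5, 6.8]
opening: 0.0263
[287 207  16  35 420] ((509.35101318359375, -8.994548797607422), (37.96415328979492, 98.5643539428711), 83.49980926513672)
[317 210  14  35 299] ((499.48638916015625, -93.89600372314453), (29.81716537475586, 98.84613800048828), 83.26889038085938)
```

View pics/t2.png

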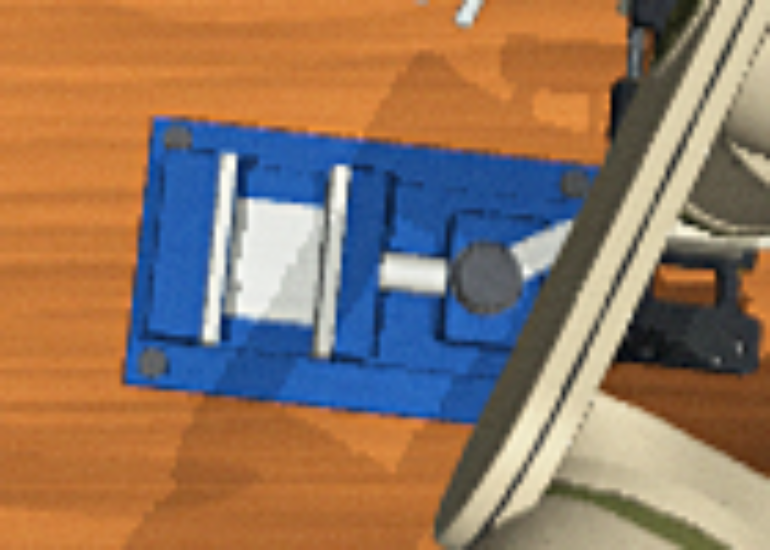

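```bash
python3 -m handwheel '-0.011 -0.005 0 0 0 0;-0.011 -0.005 0 0 0 0;-0.011 -0.005 0 0 0 0;-0.011 -0.005 0 0 0 0' -1; python3 -m handwheel '0 0 0.16 0 0 0;0 0 0.32 0 0 0;0 0 0.48 0 0 0; 0 0 0.6 0 0 0; 0 0 0.6 0 0 0'
```

```text
t: 5.45
tool_pos: [0.5273, -0.2415, 0.0809]
orientation: [2.349, 2.085, 0.001]
force: [-0.5, 0.5, -0.7]
opening: 0.054
t: 5.95
tool_pos: [0.5298, -0.243, 0.2684]
orientation: [2.341, 2.078, 0.006]
force: [0.4, -0.1, 0.5]
opening: 0.0915
```

Run:
```python
from meas import *
masks={}
for n,(u,v) in dict(sq=(199,242),rd=(186,184),orange=(224,199),pinkA=(236,272),pinkB=(215,299)).items():print(n,atz("top",u,v,.125).round(3))
rt=np.load("m.npz");B={};ims={}
for cam,c in(("top",(206,246)),("scene",(353,207))):
    im,d=robot.read_camera(cam);ims[cam]=im
    hs=cv2.cvtColor(im,cv2.COLOR_RGB2HSV)
    u,v=c;w=26
    sub=hs[v-w:v+w,u-w:u+w];B[cam]=sub
    cv2.imwrite(f"pics/b_{cam}.png",cv2.resize(im[v-w:v+w,u-w:u+w],(400,400),interpolation=cv2.INTER_CUBIC)[:,:,::-1])
a=[cv2.imread(f"pics/b_{c}.png") for c in("top","scene")]
for cam,c,im in(("top",(206,246),a[0]),("scene",(353,207),a[1])):
    for yaw,col in((-.733,(255,0,0)),):
        R=np.array([[np.cos(yaw),-np.sin(yaw),0],[np.sin(yaw),np.cos(yaw),0],[0,0,1]])
        for z in(0,.045):
            q=proj(cam,np.array([[a*.023,b*.023,z] for a,b in((1,1),(1,-1),(-1,-1),(-1,1))])@R.T+[.4507,.252,0])
            cv2.polylines(im,[(((q-np.array(c)+26+.5)*400/52-.5)*16).astype(np.int32)],True,col,1,shift=4)
cv2.imwrite("pics/ov.png",np.hstack(a));np.savez("im2.npz",**ims)
```

```text
sq [0.453 0.255 0.125]
rd [0.616 0.296 0.125]
orange [0.573 0.188 0.125]
pinkA [0.372 0.153 0.125]
pinkB [0.3   0.208 0.125]
```

View pics/ov.png

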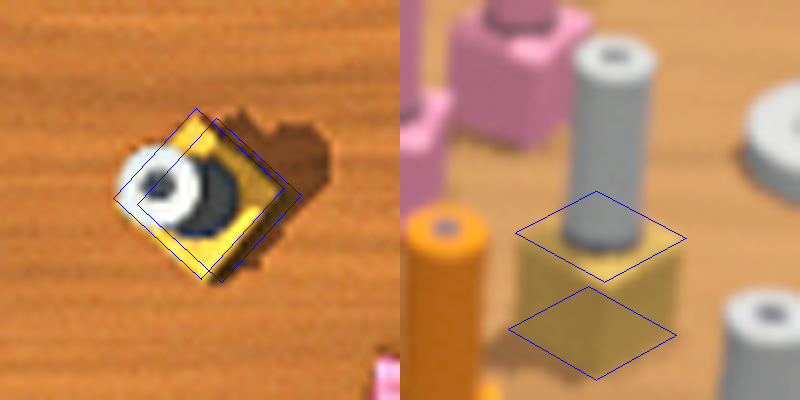

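```bash
python3 -m handwheel '-0.027 0.16 0 0 0 -0.1;-0.053 0.32 0 0 0 -0.2;-0.08 0.48 0 0 0 -0.3;-0.107 0.64 0 0 0 -0.4;-0.133 0.8 0 0 0 -0.5'; python3 -m handwheel '-0.027 0.16 0 0 0 -0.1;-0.053 0.32 0 0 0 -0.2;-0.08 0.48 0 0 0 -0.28;-0.107 0.64 0 0 0 -0.28;-0.133 0.8 0 0 0 -0.28'; python3 -m handwheel '0 0.05 0 0 0 0;0 0.05 0 0 0 0'
```

```text
t: 6.55
tool_pos: [0.4852, 0.0001, 0.2583]
orientation: [-2.713, -1.58, 0.004]
force: [1.0, 0.1, 0.1]
opening: 0.0931
t: 7.05
tool_pos: [0.4452, 0.2399, 0.2584]
orientation: [-2.869, -1.279, 0.005]
force: [1.1, -0.3, -0.4]
opening: 0.0928
t: 7.25
tool_pos: [0.4455, 0.2548, 0.2585]
orientation: [-2.867, -1.284, 0.005]
force: [-0.3, -0.9, -0.4]
opening: 0.0934
```

```bash
python3 -m handwheel '0.015 -0.009 -0.15 0 0 0;0.015 -0.009 -0.3 0 0 0;0.015 -0.009 -0.43 0 0 0;0.015 -0.009 -0.53 0 0 0;0.015 -0.009 -0.6 0 0 0'; python3 -m handwheel '0 0 0 0 0 0;0 0 0 0 0 0'
python3 - <<'E'
from h import *
im,d=robot.read_camera("scene");cv2.imwrite("pics/s3.png",cv2.resize(im[120:280,280:460],(720,640))[:600,:,::-1])
E
```

```text
t: 7.75
tool_pos: [0.4496, 0.2478, 0.0766]
orientation: [2.87, 1.277, -0.008]
force: [-0.1, -0.5, -0.9]
opening: 0.0931
t: 7.95
tool_pos: [0.4513, 0.2492, 0.0803]
orientation: [2.87, 1.277, -0.003]
force: [0.4, 0.3, -0.6]
opening: 0.0931
```

View pics/s3.png

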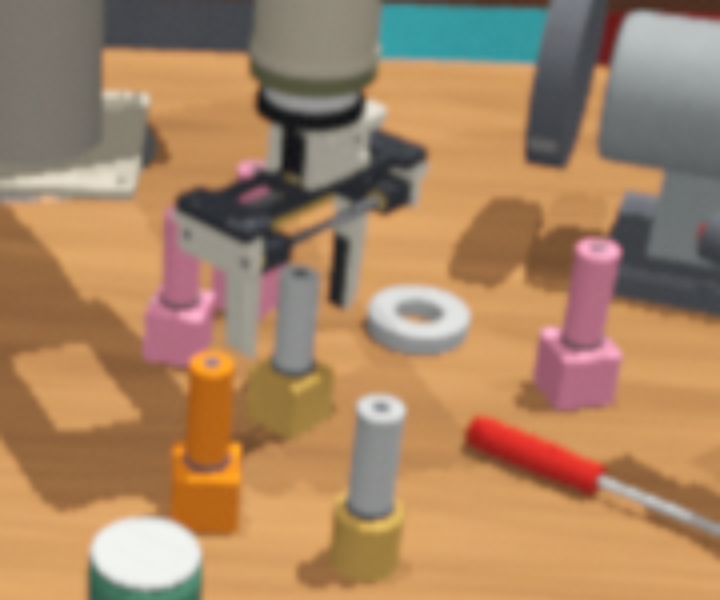

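Shaft (crop (295,320)) sits midway between the finger tips, so I'll close on it.

```bash
python3 -m handwheel '0 0.005 0 0 0 0;0 0.005 0 0 0 0;0 0.005 0 0 0 0;0 0.005 0 0 0 0;0 0.005 0 0 0 0' 1 30; python3 -m handwheel '0 0 0 0 0 0;0 0 0 0 0 0;0 0 0 0 0 0;0 0 0 0 0 0;0 0 0 0 0 0'
```

```text
t: 8.5
tool_pos: [0.4515, 0.2521, 0.0809]
orientation: [-2.869, -1.279, -0.001]
force: [0.4, -0.5, 0.5]
opening: 0.0577
t: 9.0
tool_pos: [0.4512, 0.2521, 0.0805]
orientation: [-2.869, -1.279, 0.001]
force: [-0.3, 0.3, -0.4]
opening: 0.0299
```

```bash
python3 -m handwheel '0 0 0.1 0 0 0;0 0 0.2 0 0 0;0 0 0.35 0 0 0;0 0 0.5 0 0 0;0 0 0.5 0 0 0'; python3 -m handwheel '0 0 0 0 0 0; 0 0 0 0 0 0'
python3 - <<'E'
from h import *
ims={}
for c in("scene","top"):
    im,d=robot.read_camera(c);ims[c]=im;
cv2.imwrite("pics/s4.png",np.hstack([cv2.resize(ims["scene"][90:250,280:440],(400,400)),cv2.resize(ims["top"][180:300,140:260],(400,400))])[:,:,::-1])
E
```

```text
t: 9.5
tool_pos: [0.4546, 0.2533, 0.2378]
orientation: [2.869, 1.279, 0.017]
force: [1.5, 0.6, -4.9]
opening: 0.0297
t: 9.7
tool_pos: [0.4501, 0.2513, 0.2278]
orientation: [2.869, 1.279, -0.007]
force: [-0.1, 0.8, -6.0]
opening: 0.0297
```

View pics/s4.png

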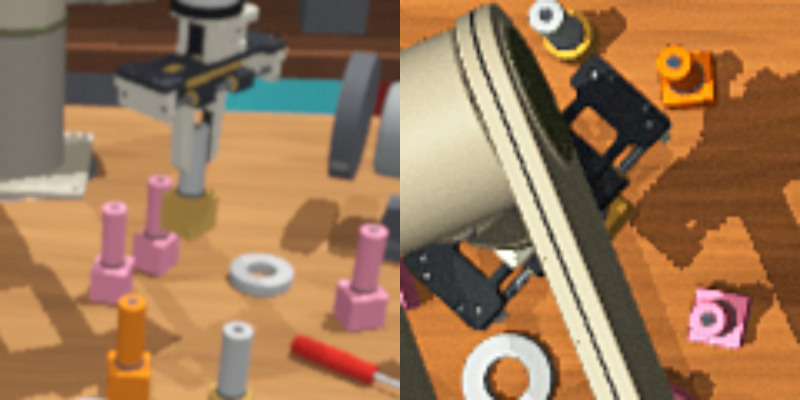

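```bash
python3 -m handwheel '0.02 -0.12 0 0 0 -0.15;0.045 -0.26 0 0 0 -0.32;0.07 -0.4 0 0 0 -0.5;0.095 -0.54 0 0 0 -0.67;0.12 -0.68 0 0 0 -0.84'; python3 -m handwheel '0.025 -0.14 0 0 0 -0.16;0.05 -0.28 0 0 0 -0.3;0.06 -0.337 0 0 0 -0.376;0.06 -0.337 0 0 0 -0.376'; python3 -m handwheel '0 0 -0.06 0 0 0;0 0 -0.1 0 0 0;0 0 -0.1 0 0 0'
python3 - <<'E'
from h import *
s=robot.read_state();print(s["tool_pos"],s["orientation"],s["q"])
ims={}
for c in("scene","top"):
    im,d=robot.read_camera(c);ims[c]=im;
np.savez("im5.npz",**ims)
cv2.imwrite("pics/s5.png",np.hstack([cv2.resize(ims["scene"][110:260,160:310],(400,400)),cv2.resize(ims["top"][180:280,260:360],(400,400))])[:,:,::-1])
E
```

```text
t: 10.3
tool_pos: [0.4865, 0.0464, 0.2288]
orientation: [-3.129, -0.272, 0.004]
force: [1.7, -0.3, -5.0]
opening: 0.0298
t: 10.7
tool_pos: [0.5046, -0.0556, 0.2286]
orientation: [3.135, -0.191, -0.005]
force: [0.5, 0.4, -4.2]
opening: 0.0298
t: 11.0
tool_pos: [0.5032, -0.052, 0.1971]
orientation: [-3.135, 0.18, 0.01]
force: [0.3, 0.1, -5.5]
opening: 0.0296
[ 0.50323603 -0.05196336  0.19711668] [-3.13527318  0.18044162  0.00956457] [-2.04430446e-01 -1.08889853e-01  1.76850975e+00  2.13665606e-04
  1.48816180e+00  1.48132500e+00]
```

View pics/s5.png

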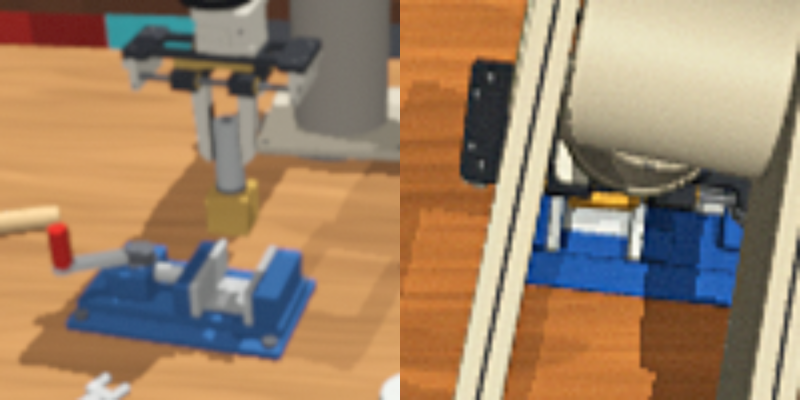

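Run:
```python
from meas import *
from scipy.ndimage import gaussian_filter
im=np.load("im5.npz")["scene"];hs=cv2.cvtColor(im,cv2.COLOR_RGB2HSV)
u0,v0=248,188
print(proj("scene",[.5035,-.052,.14]))
cv2.imwrite("pics/b5.png",cv2.resize(im[170:204,232:264],(640,680),interpolation=cv2.INTER_NEAREST)[:600,:,::-1])
print(hs[180:202:4,236:260:3].tolist())
```

```text
[[246.52048828 186.53326707]]
[[[14, 144, 151], [18, 148, 145], [105, 5, 109], [60, 4, 138], [105, 4, 127], [15, 50, 102], [21, 149, 195], [15, 148, 155]], [[15, 148, 153], [19, 147, 149], [19, 152, 153], [19, 148, 152], [19, 151, 149], [20, 146, 202], [19, 151, 154], [16, 146, 148]], [[15, 148, 150], [20, 153, 153], [20, 153, 152], [19, 152, 154], [19, 151, 154], [19, 151, 154], [20, 154, 139], [16, 145, 174]], [[14, 143, 144], [20, 150, 156], [20, 151, 155], [19, 149, 156], [19, 152, 156], [20, 150, 156], [20, 154, 131], [16, 138, 204]], [[14, 145, 153], [19, 151, 157], [20, 153, 157], [20, 151, 159], [20, 152, 158], [20, 150, 156], [16, 143, 191], [16, 136, 218]], [[152, 39, 110], [162, 45, 114], [12, 14, 180], [12, 85, 162], [15, 140, 201], [16, 136, 217], [16, 136, 219], [16, 134, 220]]]
```

View pics/b5.png

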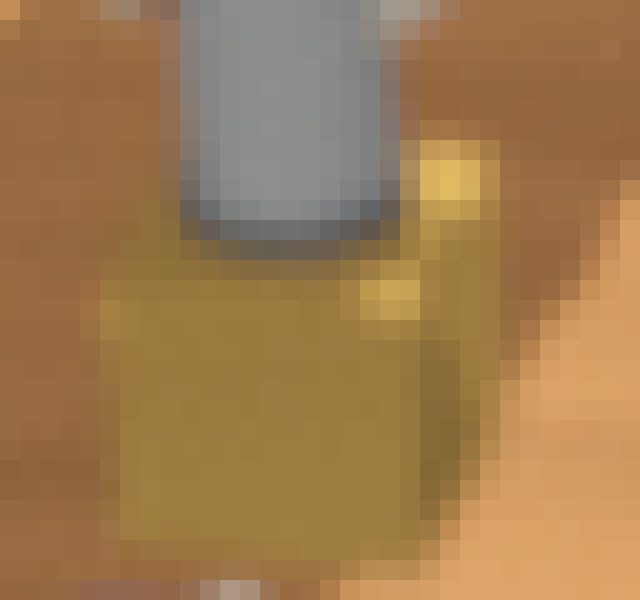

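Run:
```python
from meas import *
from scipy.optimize import least_squares
obs=np.array([[103,305],[418,318],[498,138],[115,540],[430,572]])/20-.5+[232,170]
B=np.array([[.023,-.023,.045],[.023,.023,.045],[-.023,.023,.045],[.023,-.023,0],[.023,.023,0]])
def f(p,full=False):
    x,y,z,yaw=p;c,s=np.cos(yaw),np.sin(yaw);R=np.array([[c,-s,0],[s,c,0],[0,0,1]])
    return (proj("scene",B@R.T+[x,y,z])-obs).ravel()
r=least_squares(f,[.503,-.052,.1166,-.118],x_scale=[.01,.01,.01,.1]);print(r.x,r.fun.reshape(-1,2).round(2))
J=r.jac;print(np.sqrt(np.diag(np.linalg.inv(J.T@J)))*.5)
g=lambda q:f([.5032,q[0],q[1],q[2]])
r=least_squares(g,[-.052,.1166,-.118]);print(r.x,r.fun.reshape(-1,2).round(2))
im=np.load("im5.npz")["scene"];hs=cv2.cvtColor(im,cv2.COLOR_RGB2HSV).astype(int)
m=(hs[...,0]>=18)&(hs[...,0]<=25)&(hs[...,1]>110);m[:172]=0;m[202:]=0;m[:,:234]=0;m[:,262:]=0
m=cv2.morphologyEx(m.astype(np.uint8),cv2.MORPH_OPEN,np.ones((2,2)))>0
print(m.sum())
# yaw scan on brass mask
def model(x,y,z,yaw,S=6):
    c,s=np.cos(yaw),np.sin(yaw);R=np.array([[c,-s,0],[s,c,0],[0,0,1]])
    def h(p):
        q=(proj("scene",p@R.T+[x,y,z])-[230,168]+.5)*S-.5
        k=np.zeros((38*S,36*S),np.uint8);cv2.fillConvexPoly(k,cv2.convexHull(q.astype(np.float32)).astype(np.int32),1);return k
    k=h(boxp(.023,.023,0,.045))&(1-h(cyl(.0155,.045,.125)))
    return cv2.resize(k.astype(np.float32),(36,38),interpolation=cv2.INTER_AREA)
ob=m[168:206,230:266].astype(np.float32)
for yaw in np.arange(-.42,.2,.06):
    r=minimize(lambda p:((model(.5032,p[0],p[1],yaw)-ob)**2).sum(),[-.052,.1166],method="Nelder-Mead",options=dict(initial_simplex=[[-.052,.1166],[-.048,.1166],[-.052,.121]]))
    print(round(yaw,2),r.fun,r.x.round(4))
```

```text
[ 0.47775454 -0.05726752  0.10061958 -0.0450994 ] [[-0.02 -1.13]
 [-0.11 -0.58]
 [-0.41  0.78]
 [ 0.46  0.65]
 [ 0.08  0.31]]
[0.02103182 0.00507913 0.01227538 0.03210653]
[-0.05120159  0.11544247 -0.04391029] [[-0.28 -1.23]
 [ 0.02 -0.66]
 [-0.21  0.52]
 [ 0.24  0.88]
 [ 0.23  0.56]]
311
-0.42 67.09413146972656 [-0.0486  0.1135]
-0.36 60.304012298583984 [-0.0485  0.1134]
-0.3 53.24305725097656 [-0.0495  0.1128]
-0.24 45.227622985839844 [-0.0493  0.1133]
-0.18 36.7646598815918 [-0.0495  0.1137]
-0.12 28.51852035522461 [-0.0486  0.1137]
-0.06 21.95138931274414 [-0.0483  0.1134]
0.0 18.29938316345215 [-0.0482  0.1133]
0.06 23.172840118408203 [-0.0481  0.1136]
0.12 35.16435241699219 [-0.0493  0.1133]
0.18 48.50694274902344 [-0.0485  0.1135]
```

Run:
```python
from meas import *
im=np.load("im5.npz")["scene"][165:240,225:300]
S=8;big=cv2.resize(im,(600,600),interpolation=cv2.INTER_CUBIC)[:,:,::-1].copy()
def dr(pts,col):
    q=(proj("scene",np.array(pts))-[225,165]+.5)*S-.5
    cv2.polylines(big,[(q*16).astype(np.int32)],True,col,1,shift=4)
def tr(P,x,y,z,yaw):
    c,s=np.cos(yaw),np.sin(yaw);R=np.array([[c,-s,0],[s,c,0],[0,0,1]]);return np.array(P)@R.T+[x,y,z]
v=(.5044,-.0507,0,-.118)
for z in(.065,):dr(tr([[.05,.023,z],[-.05,.023,z],[-.05,.061,z],[.05,.061,z]],*v),(255,255,0))
dr(tr([[.05,.023,.025],[.05,.061,.025],[.05,.061,.065],[.05,.023,.065]],*v),(255,255,0))
dr(tr([[.05,-.029,.064],[-.05,-.029,.064],[-.05,-.059,.064],[.05,-.059,.064]],*v),(255,255,0))
for yaw,col in((-.02,(0,255,0)),(-.118,(0,0,255))):
    for z in(0,.045):dr(tr([[.023,.023,z],[-.023,.023,z],[-.023,-.023,z],[.023,-.023,z]],.5032,-.051,.1145,yaw),col)
cv2.imwrite("pics/o5.png",big)
```

```text
(no output)
```

View pics/o5.png

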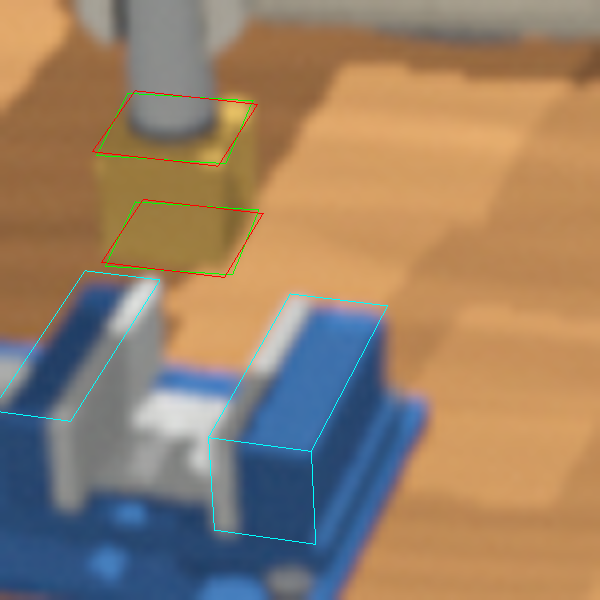

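Shaft looks ≈0.08 rad off the vise's yaw (it shows ≈-0.03, vise is -0.118). I'll turn it -0.08, centre it and go down to just above the jaws.

```bash
python3 -m handwheel '0.003 -0.008 -0.06 0 0 -0.1;0.003 -0.008 -0.12 0 0 -0.1;0.003 -0.008 -0.13 0 0 -0.1;0.003 -0.008 -0.13 0 0 -0.1'
python3 - <<'E'
from meas import *
s=robot.read_state();print(s["tool_pos"],s["orientation"],s["force"])
im,_=robot.read_camera("scene");np.savez("im6.npz",scene=im)
S=8;big=cv2.resize(im[165:240,225:300],(600,600),interpolation=cv2.INTER_CUBIC)[:,:,::-1].copy()
cv2.imwrite("pics/o6.png",big)
E
```

```text
t: 11.5
tool_pos: [0.5061, -0.0552, 0.1617]
orientation: [-3.127, 0.304, 0.001]
force: [0.7, -0.5, -4.8]
opening: 0.0295
[ 0.50610172 -0.05516304  0.16174548] [-3.12667801e+00  3.04352449e-01  1.16578229e-03] [ 0.67797545 -0.45174761 -4.79640105]
```

View pics/o6.png

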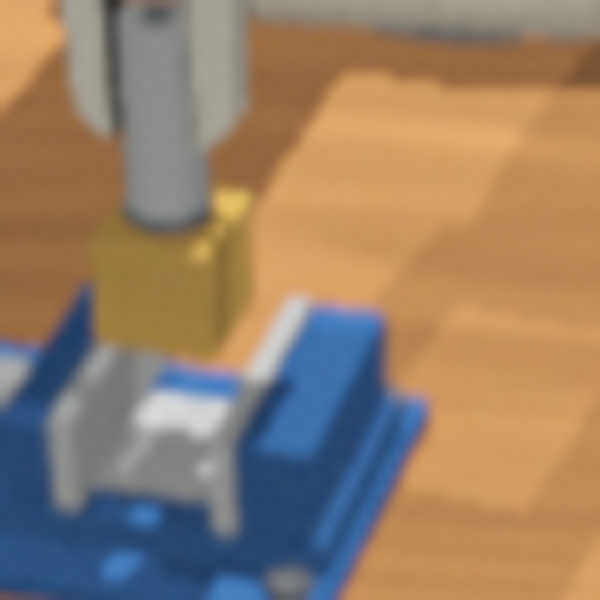

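```bash
cat > fitb.py <<'E'
from meas import *
def run(im,x,y,z,r0,yaws,ch=(18,25)):
    hs=cv2.cvtColor(im,cv2.COLOR_RGB2HSV).astype(int)
    u,v=proj("scene",[x,y,z+.022])[0].round().astype(int);w=20
    m=(hs[...,0]>=ch[0])&(hs[...,0]<=ch[1])&(hs[...,1]>110)
    m=cv2.morphologyEx(m.astype(np.uint8),cv2.MORPH_OPEN,np.ones((2,2)))
    ob=m[v-w:v+w,u-w:u+w].astype(np.float32);S=6
    def model(x,y,z,yaw):
        c,s=np.cos(yaw),np.sin(yaw);R=np.array([[c,-s,0],[s,c,0],[0,0,1]])
        def h(p):
            q=(proj("scene",p@R.T+[x,y,z])-[u-w,v-w]+.5)*S-.5
            k=np.zeros((2*w*S,2*w*S),np.uint8);cv2.fillConvexPoly(k,cv2.convexHull((q*16).astype(np.float32)).astype(np.int32),1,shift=4);return k
        k=h(boxp(.023,.023,0,.045))&(1-h(cyl(.0155,.045,.125)))
        return cv2.resize(k.astype(np.float32),(2*w,2*w),interpolation=cv2.INTER_AREA)
    n,l,st,_=cv2.connectedComponentsWithStats(ob.astype(np.uint8));i=1+np.argmax(st[1:,4]);ob=(l==i).astype(np.float32)
    print(ob.sum())
    for yaw in yaws:
        r=minimize(lambda p:((model(x,p[0],p[1],yaw)-ob)**2).sum(),[y,z],method="Nelder-Mead",options=dict(initial_simplex=[[y,z],[y+.004,z],[y,z+.004]]))
        print(round(yaw,2),r.fun,r.x.round(4))
    return ob
E
python3 - <<'E'
from fitb import *
im=np.load("im6.npz")["scene"]
ob=run(im,.506,-.055,.081,20,np.arange(-.28,.1,.04))
# vise fit in scene: same trick for fixed jaw blue block? print corners instead
v=(.5044,-.0507);yaw=-.118;R=np.array([[np.cos(yaw),-np.sin(yaw)],[np.sin(yaw),np.cos(yaw)]])
for p in([.05,.061,.065],[-.05,.061,.065],[.05,.061,.025],[.05,-.029,.064],[-.05,-.029,.064],[.05,.023,.065],[-.05,.023,.065]):
    q=np.r_[R@p[:2]+v,p[2]];print(p,((proj("scene",q)[0]-[225,165]+.5)*8).round())
E
```

```text
299.0
-0.28 45.53163528442383 [-0.0517  0.0784]
-0.24 41.76388931274414 [-0.0519  0.0785]
-0.2 38.27391815185547 [-0.0514  0.0783]
-0.16 35.04552459716797 [-0.0519  0.0784]
-0.12 31.54397964477539 [-0.0522  0.0784]
-0.08 29.05092430114746 [-0.052   0.0784]
-0.04 27.42361068725586 [-0.0521  0.0787]
0.0 28.054012298583984 [-0.0519  0.0787]
0.04 31.770061492919922 [-0.0521  0.078 ]
0.08 38.34104919433594 [-0.0517  0.0778]
[0.05, 0.061, 0.065] [311. 451.]
[-0.05, 0.061, 0.065] [388. 306.]
[0.05, 0.061, 0.025] [316. 544.]
[0.05, -0.029, 0.064] [ 70. 421.]
[-0.05, -0.029, 0.064] [160. 280.]
[0.05, 0.023, 0.065] [209. 438.]
[-0.05, 0.023, 0.065] [291. 294.]
```

Run:
```python
from meas import *
im=np.load("im6.npz")["scene"]
x0,y0,S=233,185,24
c=im[y0:y0+25,x0:x0+30]
out=[]
for yaw in(-.02,-.1,-.18):
    big=cv2.resize(c,(30*12,25*12),interpolation=cv2.INTER_CUBIC)[:,:,::-1].copy()
    R=np.array([[np.cos(yaw),-np.sin(yaw),0],[np.sin(yaw),np.cos(yaw),0],[0,0,1]])
    for z in(0,.045):
        q=(proj("scene",np.array([[.023,.023,z],[-.023,.023,z],[-.023,-.023,z],[.023,-.023,z]])@R.T+[.506,-.0522,.0785])-[x0,y0]+.5)*12-.5
        cv2.polylines(big,[(q*16).astype(np.int32)],True,(0,0,255),1,shift=4)
    out.append(big)
out.append(cv2.resize(c,(30*12,25*12),interpolation=cv2.INTER_CUBIC)[:,:,::-1])
cv2.imwrite("pics/o7.png",np.vstack([np.hstack(out[:2]),np.hstack(out[2:])]))
```

```text
(no output)
```

View pics/o7.png

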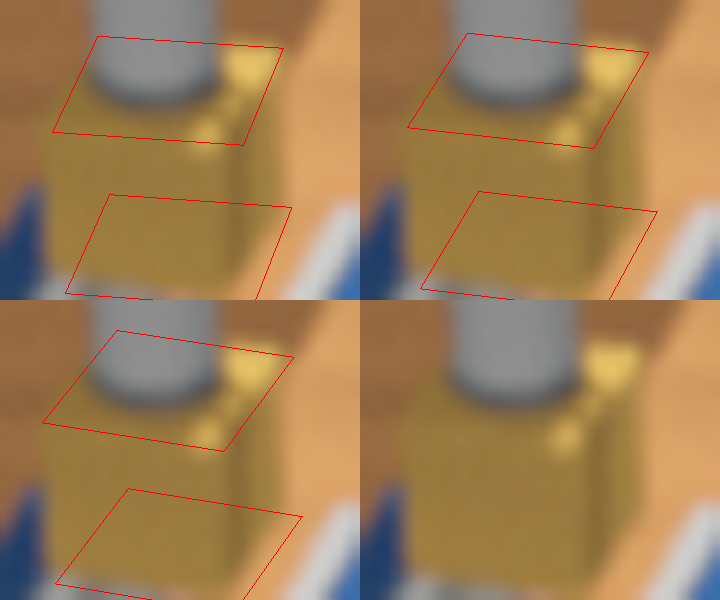

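```bash
python3 -m handwheel '-0.003 -0.003 0 0 0 -0.04;-0.003 -0.003 0 0 0 -0.04'; python3 -m handwheel '0 0 -0.015 0 0 0;0 0 -0.03 0 0 0;0 0 -0.045 0 0 0'
python3 - <<'E'
from meas import *
s=robot.read_state();print(s["tool_pos"],s["force"])
im,_=robot.read_camera("scene");np.savez("im8.npz",scene=im)
cv2.imwrite("pics/o8.png",cv2.resize(im[175:240,230:295],(600,600),interpolation=cv2.INTER_CUBIC)[:,:,::-1])
E
```

```text
t: 11.75
tool_pos: [0.5061, -0.0566, 0.1629]
orientation: [3.121, -0.357, 0.003]
force: [0.7, -0.7, -4.3]
opening: 0.0299
t: 12.05
tool_pos: [0.5053, -0.0564, 0.1476]
orientation: [-3.121, 0.355, 0.0]
force: [0.2, 1.6, -5.1]
opening: 0.0295
[ 0.50526779 -0.05641375  0.14763211] [ 0.16344914  1.5769976  -5.12917134]
```

View pics/o8.png

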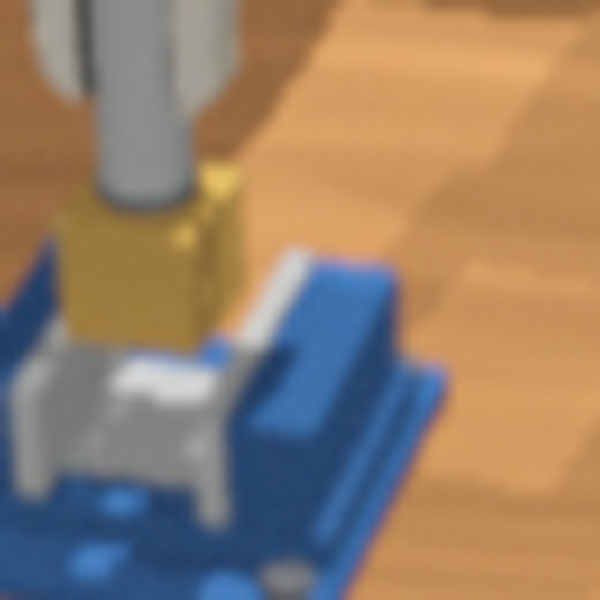

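Run:
```python
from meas import *
v=np.array((.5044,-.0507));yaw=-.118;R=np.array([[np.cos(yaw),-np.sin(yaw)],[np.sin(yaw),np.cos(yaw)]])
S=600/65
for p in([.023,.023,.067],[.023,-.029,.067],[.05,.023,.065],[-.05,.023,.065],[.05,-.029,.064],[-.05,-.029,.064],[.05,.023,.026],[.05,-.029,.026],[.05,.061,.065],[-.05,.061,.065],[.024,.020,.067],[.024,-.026,.067]):
    q=np.r_[R@p[:2]+v,p[2]];print(p,((proj("scene",q)[0]-[230,175]+.5)*S).round())
```

```text
[0.023, 0.023, 0.067] [221. 360.]
[0.023, -0.029, 0.067] [ 63. 340.]
[0.05, 0.023, 0.065] [195. 413.]
[-0.05, 0.023, 0.065] [289. 247.]
[0.05, -0.029, 0.064] [ 35. 394.]
[-0.05, -0.029, 0.064] [138. 231.]
[0.05, 0.023, 0.026] [201. 517.]
[0.05, -0.029, 0.026] [ 44. 495.]
[0.05, 0.061, 0.065] [313. 429.]
[-0.05, 0.061, 0.065] [401. 261.]
[0.024, 0.02, 0.067] [211. 361.]
[0.024, -0.026, 0.067] [ 71. 343.]
```

Brass bottom corners at (68,338) and (210,350) match the predicted centred ones (71,343) and (211,361) laterally, so I'll lower slowly.

```bash
python3 -m handwheel '0 0 -0.01 0 0 0;0 0 -0.02 0 0 0;0 0 -0.03 0 0 0;0 0 -0.04 0 0 0;0 0 -0.05 0 0 0'
```

```text
t: 12.6
tool_pos: [0.5055, -0.0562, 0.133]
orientation: [-3.121, 0.355, -0.0]
force: [0.4, 3.0, -2.8]
opening: 0.0296
```

```bash
python3 -m handwheel '0 0.005 0 0 0 0;0 0.005 0 0 0 0'; python3 -m handwheel '0 0.005 0 0 0 0;0 0.005 0 0 0 0';python3 -m handwheel '0 0.005 0 0 0 0;0 0.005 0 0 0 0'
```

```text
t: 12.8
tool_pos: [0.5052, -0.055, 0.1329]
orientation: [3.121, -0.355, -0.001]
force: [-0.6, -0.6, -5.4]
opening: 0.0292
t: 13.0
tool_pos: [0.5054, -0.0534, 0.1332]
orientation: [3.121, -0.355, 0.0]
force: [-0.1, -0.5, -5.7]
opening: 0.0296
t: 13.2
tool_pos: [0.5055, -0.0524, 0.1333]
orientation: [3.12, -0.355, 0.001]
force: [0.5, -3.2, -5.7]
opening: 0.0293
```

```bash
python3 -m handwheel '0 -0.006 0 0 0 -0.04;0 -0.006 0 0 0 -0.04'; python3 -m handwheel '0 0.005 0 0 0 0;0 0.005 0 0 0 0';python3 -m handwheel '0 0.004 0 0 0 0;0 0.004 0 0 0 0'
python3 - <<'E'
from plant import robot
print(robot.read_state()["wrist_torque"],robot.read_state()["force"])
E
```

```text
t: 13.4
tool_pos: [0.5054, -0.0537, 0.1331]
orientation: [-3.115, 0.407, 0.0]
force: [0.3, 0.1, -5.8]
opening: 0.0298
t: 13.6
tool_pos: [0.5055, -0.0529, 0.1333]
orientation: [3.114, -0.404, 0.001]
force: [0.1, -4.0, -5.7]
opening: 0.0293
t: 13.8
tool_pos: [0.5055, -0.0525, 0.1333]
orientation: [3.113, -0.403, 0.001]
force: [-1.0, -8.2, -4.7]
opening: 0.0295
[-2.10820833  0.12874454  0.2060828 ] [-0.97826803 -8.1871705  -4.74205298]
```

```bash
python3 -m handwheel '0 0 0 0 0 0.04;0 0 0 0 0 0.04;0 0 0 0 0 0.04'
python3 - <<'E'
from plant import robot
print(robot.read_state()["wrist_torque"],robot.read_state()["force"])
E
python3 -m handwheel '0 0 0 0 0 0.04;0 0 0 0 0 0.04;0 0 0 0 0 0.04'
python3 - <<'E'
from plant import robot
print(robot.read_state()["wrist_torque"],robot.read_state()["force"])
E
```

```text
t: 14.1
tool_pos: [0.5059, -0.0521, 0.1334]
orientation: [3.12, -0.355, 0.002]
force: [1.4, -5.5, -6.9]
opening: 0.0291
[-1.73804583 -0.36391436  0.09465013] [ 1.42393736 -5.45788386 -6.94622086]
t: 14.4
tool_pos: [0.506, -0.0517, 0.1335]
orientation: [3.125, -0.306, 0.002]
force: [1.9, -5.3, -5.5]
opening: 0.0296
[-1.39824748 -0.45277051  0.07994111] [ 1.85578087 -5.26085931 -5.47577535]
```

```bash
python3 -m handwheel '0 0 0 0 0 0.04;0 0 0 0 0 0.04;0 0 0 0 0 0.04'
python3 - <<'E'
from plant import robot
print(robot.read_state()["wrist_torque"],robot.read_state()["force"])
E
python3 -m handwheel '0 0.004 0 0 0 0;0 0.004 0 0 0 0;0 0.004 0 0 0 0'
python3 - <<'E'
from meas import *
print(robot.read_state()["wrist_torque"],robot.read_state()["force"])
im,_=robot.read_camera("scene")
cv2.imwrite("pics/o9.png",cv2.resize(im[175:240,230:295],(600,600),interpolation=cv2.INTER_CUBIC)[:,:,::-1])
E
```

```text
t: 14.7
tool_pos: [0.5058, -0.0512, 0.1335]
orientation: [3.131, -0.258, 0.002]
force: [1.0, -3.8, -4.4]
opening: 0.0297
[-0.95766046 -0.4120371   0.04066852] [ 1.02854291 -3.78980668 -4.37832519]
t: 15.0
tool_pos: [0.5058, -0.0508, 0.1336]
orientation: [3.129, -0.258, 0.002]
force: [1.2, -8.4, -3.5]
opening: 0.0294
[-1.7849458  -0.33247826  0.00974595] [ 1.22907919 -8.41095416 -3.53086275]
```

View pics/o9.png

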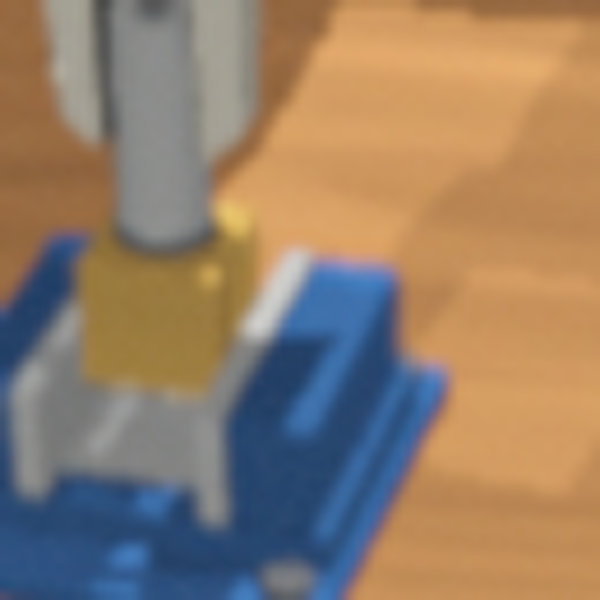

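Flat contact on the fixed jaw: the moment is about 0. Now I'll centre it and lower onto the bed.

```bash
python3 -m handwheel '0 -0.012 0 0 0 0;0 -0.012 0 0 0 0;0 -0.012 0 0 0 0'; python3 -m handwheel '0 0 -0.02 0 0 0;0 0 -0.04 0 0 0;0 0 -0.06 0 0 0;0 0 -0.075 0 0 0;0 0 -0.085 0 0 0'
```

```text
t: 15.35
tool_pos: [0.505, -0.0528, 0.1327]
orientation: [-3.13, 0.257, 0.002]
force: [-0.2, 1.3, -5.8]
opening: 0.0295
t: 15.85
tool_pos: [0.505, -0.0533, 0.1067]
orientation: [-3.131, 0.257, 0.002]
force: [-0.6, 0.6, -5.9]
opening: 0.0295
```

```bash
python3 -m handwheel '0 -0.002 -0.004 0 0 0;0 -0.002 -0.004 0 0 0'; python3 -m handwheel '0 0 -0.004 0 0 0;0 0 -0.004 0 0 0'
```

```text
t: 16.05
tool_pos: [0.5053, -0.0541, 0.1063]
orientation: [-3.131, 0.257, 0.0]
force: [-0.4, 0.6, -5.7]
opening: 0.0294
t: 16.25
tool_pos: [0.5058, -0.0541, 0.1057]
orientation: [3.131, -0.257, 0.002]
force: [0.4, -0.6, -3.8]
opening: 0.0296
```

```bash
python3 -m handwheel '0 0 -0.004 0 0 0;0 0 -0.004 0 0 0;0 0 -0.004 0 0 0'
python3 - <<'E'
from meas import *
im,_=robot.read_camera("scene");np.savez("im10.npz",scene=im)
cv2.imwrite("pics/o10.png",cv2.resize(im[175:240,230:295],(600,600),interpolation=cv2.INTER_CUBIC)[:,:,::-1])
E
```

```text
t: 16.55
tool_pos: [0.5063, -0.0542, 0.1056]
orientation: [3.131, -0.256, 0.003]
force: [-1.1, 0.8, 5.9]
opening: 0.0297
```

View pics/o10.png

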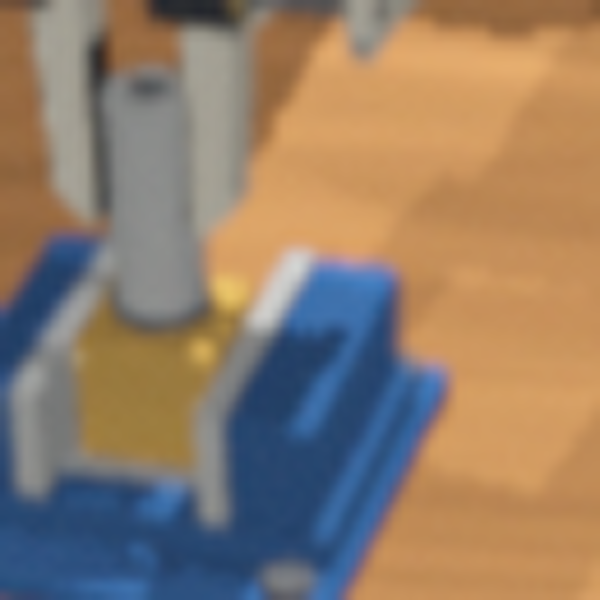

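Shaft stands on the bed between the jaws, at crop (140,390). Releasing and rising.

```bash
python3 -m handwheel '0 0 0.003 0 0 0;0 0 0.003 0 0 0;0 0 0.003 0 0 0;0 0 0.003 0 0 0;0 0 0.003 0 0 0' -1; python3 -m handwheel '0 0 0 0 0 0;0 0 0 0 0 0;0 0 0 0 0 0;0 0 0.05 0 0 0;0 0 0.15 0 0 0';  python3 -m handwheel '0 0 0.1 0 0 0;0 0 0.2 0 0 0;0 -0.14 0.3 0 0 0;0.01 -0.3 0.3 0 0 0.15;0.02 -0.44 0.3 0 0 0.3'
python3 - <<'E'
from meas import *
for c in("scene","top"):
    im,d=robot.read_camera(c);np.savez(f"{c}11.npz",im=im,d=d)
    a=im[150:240,200:320] if c=="scene" else im[185:275,270:390]
    cv2.imwrite(f"pics/{c}11.png",cv2.resize(a,(800,600),interpolation=cv2.INTER_CUBIC)[:,:,::-1])
E
```

```text
t: 17.1
tool_pos: [0.5053, -0.054, 0.1048]
orientation: [-3.131, 0.257, 0.0]
force: [-0.1, -0.6, 0.6]
opening: 0.065
t: 17.6
tool_pos: [0.5035, -0.0536, 0.1487]
orientation: [-3.13, 0.257, 0.008]
force: [0.5, 0.3, -0.3]
opening: 0.0927
t: 18.1
tool_pos: [0.5124, -0.1881, 0.2434]
orientation: [3.137, 0.122, 0.007]
force: [1.5, 0.5, 0.2]
opening: 0.0929
```

View pics/scene11.png

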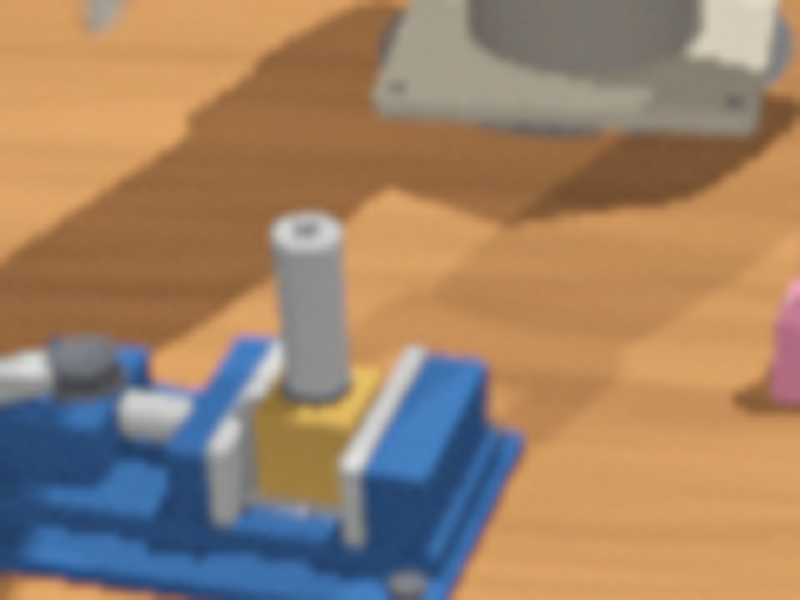

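View pics/top11.png

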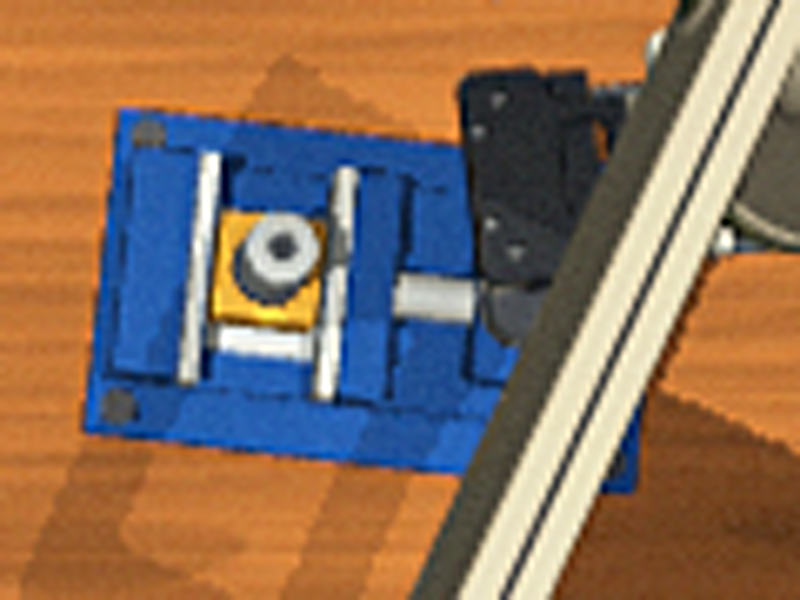

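```bash
python3 -m handwheel '0.02 -0.05 0 0 0 0.18;0.035 -0.1 0 0 0 0.36;0.049 -0.178 0 0 0 0.54;0.049 -0.178 0 0 0 0.72;0.049 -0.178 0 0 0 0.9'; python3 -m handwheel '0 0 0 0 0 0.18;0 0 0 0 0 0.36;0 0 0 0 0 0.54;0 0 0 0 0 0.72;0 0 0 0 0 0.86'; python3 -m handwheel '0 0 0 0 0 0'
```

```text
t: 18.7
tool_pos: [0.5262, -0.2396, 0.2408]
orientation: [2.904, 1.199, 0.0]
force: [-0.1, -0.1, -0.2]
opening: 0.0929
t: 19.2
tool_pos: [0.5263, -0.2388, 0.2411]
orientation: [2.341, 2.094, 0.001]
force: [0.2, 0.1, 0.5]
opening: 0.0928
t: 19.3
tool_pos: [0.5263, -0.2389, 0.2409]
orientation: [2.345, 2.09, 0.001]
force: [-0.6, -0.4, 0.3]
opening: 0.093
```

```bash
python3 -m handwheel '0.003 -0.01 -0.15 0 0 0;0.003 -0.01 -0.3 0 0 0;0.003 -0.01 -0.43 0 0 0;0.003 -0.01 -0.5 0 0 0;0.003 -0.01 -0.533 0 0 0'; python3 -m handwheel '0 0 0 0 0 0;0 0 0 0 0 0;0 0 0 0 0 0;0 0 0 0 0 0;0 0 0 0 0 0' 0.44 10;python3 -m handwheel '0 0 0 0 0 0;0 0 0 0 0 0;0 0 0 0 0 0;0 0 0 0 0 0;0 0 0 0 0 0'
```

```text
t: 19.8
tool_pos: [0.5255, -0.2412, 0.0775]
orientation: [-2.348, -2.082, 0.002]
force: [-0.7, 0.1, -0.3]
opening: 0.0931
t: 20.3
tool_pos: [0.5276, -0.2428, 0.0812]
orientation: [2.346, 2.087, 0.001]
force: [0.7, 0.1, 0.2]
opening: 0.0576
t: 20.8
tool_pos: [0.5269, -0.2424, 0.0799]
orientation: [-2.347, -2.088, 0.0]
force: [-1.3, 0.4, 0.6]
opening: 0.0263
```

```bash
python3 -m handwheel '-0.026 -0.011 0 0 0 0;-0.054 -0.018 0 0 0 0;-0.081 -0.024 0 0 0 0;-0.11 -0.026 0 0 0 0;-0.138 -0.025 0 0 0 0'; python3 -m handwheel '-0.01 0.001 0 0 0 0;-0.02 0.002 0 0 0 0;-0.028 0.003 0 0 0 0'
```

```text
t: 21.3
tool_pos: [0.4862, -0.2516, 0.081]
orientation: [2.344, 2.085, 0.001]
force: [4.2, -5.3, 0.3]
opening: 0.0263
t: 21.6
tool_pos: [0.4778, -0.2505, 0.081]
orientation: [2.345, 2.085, 0.001]
force: [4.1, -4.7, -0.2]
opening: 0.0262
```

```bash
python3 -m handwheel '-0.007 0.001 0 0 0 0;-0.012 0.002 0 0 0 0;-0.012 0.002 0 0 0 0'; python3 -m handwheel '-0.006 0.001 0 0 0 0;-0.006 0.001 0 0 0 0'
```

```text
t: 21.9
tool_pos: [0.4741, -0.2496, 0.0809]
orientation: [2.345, 2.086, 0.001]
force: [3.4, -2.7, 1.2]
opening: 0.0264
t: 22.1
tool_pos: [0.4723, -0.249, 0.0808]
orientation: [2.345, 2.087, 0.001]
force: [2.2, -3.2, 1.4]
opening: 0.0261
```

```bash
python3 -m handwheel '-0.006 0.001 0 0 0 0;-0.006 0.001 0 0 0 0'; python3 -m handwheel '-0.006 0.001 0 0 0 0;-0.006 0.001 0 0 0 0'
```

```text
t: 22.3
tool_pos: [0.4704, -0.2483, 0.0806]
orientation: [2.346, 2.087, 0.001]
force: [3.5, -2.4, 1.8]
opening: 0.0259
t: 22.5
tool_pos: [0.469, -0.2481, 0.0806]
orientation: [2.345, 2.087, 0.001]
force: [6.0, -4.8, 0.7]
opening: 0.0261
```

```bash
python3 -m handwheel '-0.005 0.001 0 0 0 0;-0.005 0.001 0 0 0 0;-0.005 0.001 0 0 0 0'; python3 -m handwheel '-0.004 0.001 0 0 0 0;-0.004 0.001 0 0 0 0;-0.004 0.001 0 0 0 0'
```

```text
t: 22.8
tool_pos: [0.4685, -0.248, 0.0807]
orientation: [2.344, 2.086, 0.003]
force: [10.7, -6.1, -3.2]
opening: 0.0262
t: 23.1
tool_pos: [0.468, -0.248, 0.0807]
orientation: [2.343, 2.085, 0.004]
force: [14.2, -6.7, -6.9]
opening: 0.0264
```

Stopped firmly at about 14 N on the knob. I'll check the view, then release.

```bash
python3 -m handwheel '0 0 0 0 0 0;0 0 0 0 0 0;0 0 0 0 0 0;0 0 0 0 0 0' -1; python3 -m handwheel '0.006 0 0 0 0 0;0.006 0 0 0 0 0;0.006 0 0 0 0 0'; python3 -m handwheel '0 0 0.1 0 0 0;0 0 0.25 0 0 0;0 0 0.4 0 0 0;0 0 0.55 0 0 0;-0.1 -0.1 0.6 0 0 0';python3 -m handwheel '-0.15 -0.15 0 0 0 0;-0.3 -0.3 0 0 0 0;-0.3 -0.3 0 0 0 0'
python3 - <<'E'
from meas import *
for c in("scene","top"):
    im,d=robot.read_camera(c);np.savez(f"{c}12.npz",im=im,d=d)
    a=im[150:240,170:290] if c=="scene" else im[185:275,270:390]
    cv2.imwrite(f"pics/{c}12.png",cv2.resize(a,(800,600),interpolation=cv2.INTER_CUBIC)[:,:,::-1])
C=cloud("top",d);h=C[...,2]
for lo,hi,n in((.06,.067,"jaws"),(.105,.125,"knob"),(.145,.156,"shaft top")):
    m=(h>lo)&(h<hi);m[:, :275]=0;m[:,388:]=0;m[:195]=0;m[265:]=0
    k,l,st,ce=cv2.connectedComponentsWithStats(m.astype(np.uint8))
    for i in range(1,k):
        if st[i,4]>25: print(n,st[i],C[l==i].mean(0).round(4),cv2.minAreaRect(C[l==i][:,:2].astype(np.float32)*1000))
E
```

```text
t: 23.5
tool_pos: [0.4647, -0.2463, 0.0794]
orientation: [-2.345, -2.087, 0.001]
force: [-0.1, -0.2, -0.6]
opening: 0.0539
t: 23.8
tool_pos: [0.4672, -0.2468, 0.0799]
orientation: [-2.347, -2.088, 0.0]
force: [0.1, -0.2, 0.5]
opening: 0.0777
t: 24.3
tool_pos: [0.4409, -0.276, 0.2662]
orientation: [2.336, 2.089, 0.005]
force: [0.1, -0.8, 0.2]
opening: 0.0933
t: 24.6
tool_pos: [0.345, -0.3689, 0.2604]
orientation: [2.348, 2.086, -0.002]
force: [0.2, 0.2, -0.4]
opening: 0.0929
jaws [287 207  18  35 383] [ 0.5089 -0.0092  0.064 ] ((509.2791748046875, -12.850460052490234), (45.68678665161133, 99.96160888671875), 82.9622802734375)
jaws [315 210  14  35 282] [ 0.4996 -0.088   0.063 ] ((499.4976806640625, -87.43077087402344), (31.065879821777344, 98.03572082519531), 82.8828125)
knob [377 231   9   9  62] [ 0.4715 -0.2467  0.1136] ((471.6597900390625, -247.22396850585938), (22.432193756103516, 22.20768165588379), 21.77599334716797)
shaft top [306 216  11  11  90] [ 0.5061 -0.0506  0.1497] ((507.158203125, -51.2257194519043), (27.070148468017578, 27.50693702697754), 88.35195922851562)
```

View pics/scene12.png

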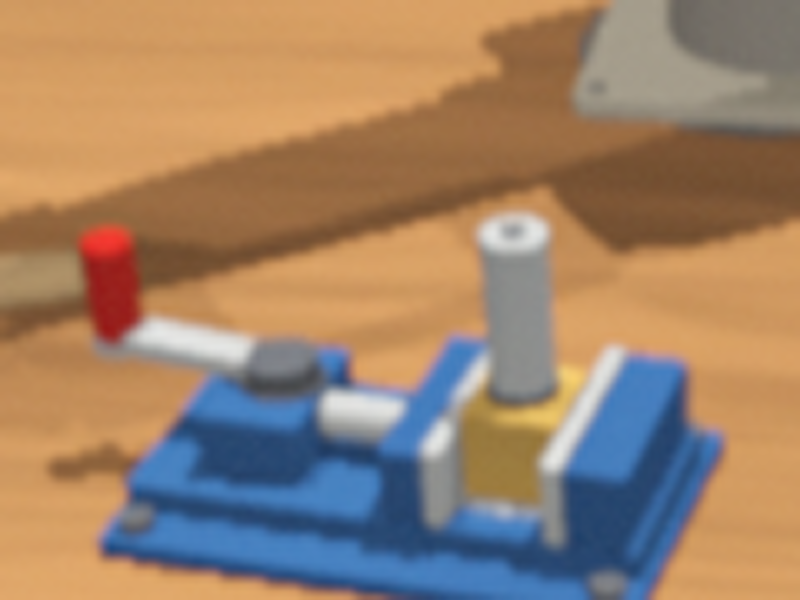

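View pics/top12.png

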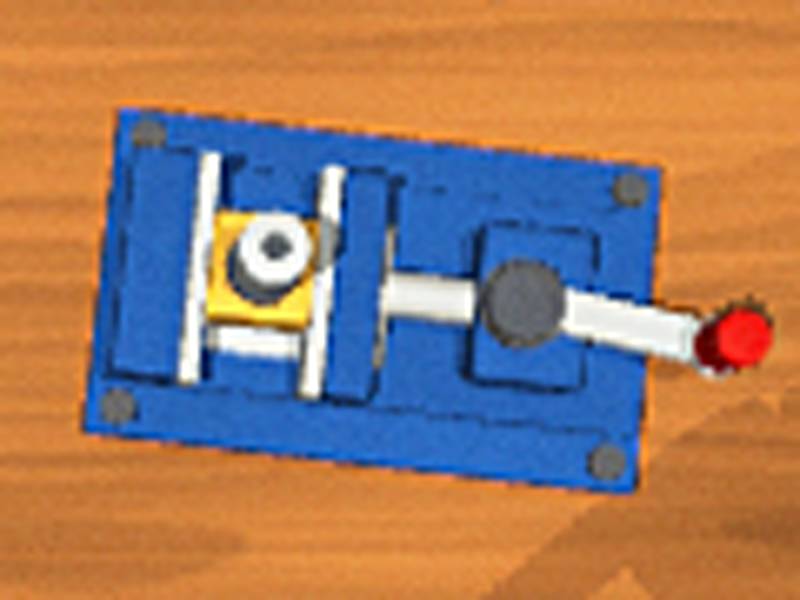

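Run:
```python
import numpy as np
a=np.load("top0.npz")["im"].astype(int);b=np.load("top12.npz")["im"].astype(int)
from plant import robot
for n,(u,v) in dict(round=(188,188),pulley=(294,145),can=(236,146),bearing=(172,294),wrench=(353,158),driver=(140,225),hammer=(440,268)).items():
    print(n,np.abs(a-b)[v-14:v+14,u-14:u+14].mean().round(1))
s=robot.read_state();print(s["t"],s["force"],s["opening"]);robot.close_job()
```

```text
round 3.2
pulley 1.7
can 2.5
bearing 2.4
wrench 3.0
driver 3.6
hammer 44.4
24.7 [0.5105391  0.14785286 0.14231174] 0.0927851806737133
the job is handed in; nothing more can be done
```

Run:
```python
import numpy as np,cv2
f=lambda n:np.load(n)["im"][220:320,380:520,::-1]
cv2.imwrite("pics/ham.png",cv2.resize(np.hstack([f("top0.npz"),f("top12.npz")]),(784,280)))
```

```text
(no output)
```

View pics/ham.png

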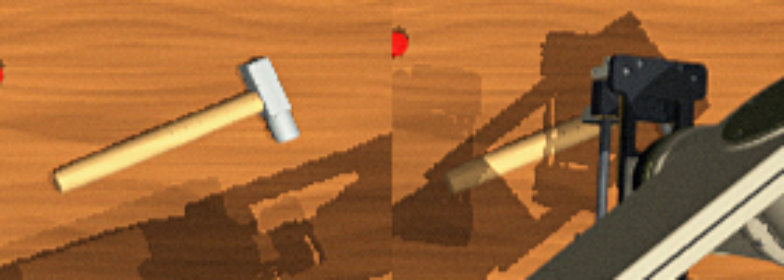

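The square-ended shaft is clamped upright in the vise and the job is handed in at 24.7 s, with the gripper clear. I opened the lever to its stop, stood the shaft on the bed between the jaws, swung the lever back until it stopped at about 14 N, and let go.

**Last checks that passed:**
- The knob's position puts the lever at about 0.44 rad, where the jaws should meet the square.
- The shaft top measured about 2 mm from the vise axis, and the square looks flush with both jaws.
- The tool force read about 0.5 N, so nothing was touching.
- In the top camera, the areas around the round-ended shaft, pulley, can, bearing, wrench and screwdriver look the same as at the start.

**Disagreements and things not confirmed:**
- The hammer area failed that comparison because the arm partly covered it. Its visible handle lies where it started.
- My first camera estimates of the shaft's yaw differed by up to about 0.1 rad. I settled it by touching the shaft against the fixed jaw until the contact was flat.
- The force between jaw and shaft could not be read directly after release.

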